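# Refit the handwheel clip of the kitchen mill

### The arm

A 7-joint arm with a two-finger parallel gripper is mounted at the origin on a cart in front of the work surface, level with it; the furniture and walls round the work are solid. World frame = base frame: x ahead of the robot, y to its left, z up, the work surface at z = 0. Lengths are in mm, angles in rad, forces in N, time in s.
With the tool pointing down it reaches from about 400 to 850 mm from the base axis. Payload 4.5 kg.
Tool frame: the origin (TCP) lies at the very end of the fingers, on their centre line; the grasp point (between the pads) lies 19 mm behind it (arm.pinch_z is the distance from the TCP to the grasp point, in mm); z points along the fingers, y is the line along which they close (so a half turn about z gives the same grasp; the last joint's range is limited). The gripper opens to 88 mm and grips with 3 to 60 N. Pads are 18 mm wide; open, the fingers measure 123 mm over their backs; the gripper's body (75 mm by 187 mm) begins 45 mm behind the grasp point.
Start: joints at [-1.314, 0.689, -0.195, 1.565, 0.157, 0.902, -0.215], TCP at [138.079, 609.58, 238.743] pointing down, gripper open.
Joint ranges: [-3.01, 3.01], [-0.46, 2.08], [-1.47, 1.51], [0.13, 2.56], [-1, 4.14], [0.04, 2.09], [-2.66, 2.66]. Speed limits (rad/s): [2.57, 2.57, 3.14, 3.14, 3.14, 3.14, 3.14].

### API

Orientations are given as a rotation vector (axis times angle).
In Python, from workcell import arm gives the robot as it stands. The module is installed in compiled form; this text tells all that it offers.
- The arm moves only by the tool play_rows, never from a script. Its argument "series" is a list of rows, each an object with "gripper": the opening, from 0 (shut) to 1 (fully open); "travel": the shift along the tool's x, y, z each as a share of 0.15 m, from -1 to 1, a list of three; "spin": the turn about the tool's z as a share of pi/2 rad, from -1 to 1. In form: [{"gripper": gripper, "travel": [tx, ty, tz], "spin": spin}, ...]. A call has 1 to 10 rows; each row is the pose to reach, as a shift and turn from the pose commanded when the call began, along the tool's axes at that moment; what a row does not reach only later rows make up. A row lasts 1/12 s, in which the tool goes at most 41.7 mm and 7.16 degrees, less where a joint would pass 70% of its speed; a pose out of reach is approached as far as the arm can. A call with a number of a shift or a turn outside -1 to 1 is refused whole. A call with a gripper value outside its range is refused whole. The fingers move at their own pace and stop on an object; "newtons" is the grip in N (left out, the last holds). Time passes only in rows, so rows that repeat a pose let the fingers close. It gives the time, the measured TCP pose, the force, the opening and the grip force at its end, in the units of the state.
- arm.get_state(): the state, without advancing time (a new reading comes with each control period).
- arm.snapshot(name): name is "scene" or "side" or "wrist"; returns a dict with "image" (384x512x3 uint8, red, green, blue), "mtx" (3x3 intrinsics, pixels), "rvec" (rotation vector, rad) and "tvec" (3), from world to camera coordinates, as OpenCV has them; the wrist camera has in their place "tool_from_camera" (4x4, takes a point from camera to tool coordinates, whose origin is the TCP and whose axes are the flange's). Camera axes: x right, y down, z forward; pixel columns grow to the right and rows downward; lengths in mm; the calibration is good to about 2 mm. A picture is of the moment at which its call begins: read the wrist's pose just before it. There is no depth.
- arm.close_job(): hands the job in; it is judged then, once.
Trained networks look in a picture, given as the dict that the camera call returned (one of the last four; its "shot" number tells which), for a name from the list of things; names that differ only in an ending like _2 or _b are one class to them, and where a whole thing is asked for, a point or a joint stands for the part that bears it (a point fixed in the world has none). Each returns a list of dicts, best first, with "confidence" (0 to 1); they miss things now and then, are a little off and sometimes report something else, mostly with a low value. They report only what shows in the picture. A call takes as long as a camera call.
- arm.search_frame(target, picture): "location" ([x, y, z] in mm, in world coordinates, good to about 4 mm: the middle of the surface that is visible of it).
The state is a dict: "time": time; "joint_pos": joint angles; "dq": joint speeds; "effort": joint torques, N m; "position": TCP position; "orientation": TCP orientation; "contact_force": force on the tool from outside, world axes, zero at the start; "moment": the same for the moment, N m; "finger_gap": opening from 0.0 (shut) to 1.0 (fully open); "grasp_force": force on a finger pad.
Only numpy, scipy, OpenCV 4.12 (cv2) and the standard library are available. Lean on these libraries where they do the work, as an engineer would, in place of code of your own. Each camera call takes 0.05 s, during which the arm holds its last target. There are 200 camera calls.

### The job

The hand mill has been washed and its handwheel is only part-way on the spindle. Push the handwheel fully home, then press the spring clip straight down onto the neck of the spindle, just outside the wheel's hub, until it snaps fully on, and let go of it. Find the neck by feel and do not force anything (nothing on the mill should take more than about 30 N), and leave the other things on the worktop where they stand.

Things in the scene. Friction and masses are not known exactly. Their poses are not given: they have to be found in the camera images.
- mill: Hand mill held fast by its suction foot: black rubber foot 136 mm across, grey pedestal, grey housing 92 mm across lying level, steel hopper (106 mm across, rim 232 mm up) at its back. Origin: centre of the foot's underside, on the worktop. z up; the spindle comes out level along -x, roughly towards the robot, its axis at y = 0, 115 mm up, carrying a dark steel handwheel.
- axle (a point): Point on the spindle axis, 120 mm out along mill -x: with the spindle fully in, the inner end of its neck (groove, 14 mm thick, 16 mm long). Outside the neck an end disc, 22 mm thick across, 9 mm long; inside it the plain 22 mm shaft. The spindle is fixed but stands an unmeasured 0 to 20 mm farther out (grind setting); neck, disc and the wheel's home all shift with it.
- wheel_face (a point): Point fixed to the mill, 35 mm above the axis, 88 mm out: there the wheel's outer face (rim 106 mm across, web inside it 1.5 mm lower) would be with spindle and wheel fully in; it really stands farther out by the spindle's 0 to 20 mm plus the handwheel value. Push it inward above the hub. The hub, 34 mm thick, runs on outward 32 mm: home, it ends where the neck begins; before, it covers the neck.
- handwheel (a joint): Distance of the handwheel from home along the spindle, m: 0 = home (stop with a thin stiff rubber washer), grows outward (mill -x); starts at 0.010 to 0.022. Slides at about 5 N, stays where left, does not turn. Its wooden crank knob, 19 mm thick, 40 mm long, points outward from the rim 34 mm to the +y side of and 32 mm below the axis.
- clip: Omega-shaped clip of steel strip 14 mm wide (in x), black thumb grip on top; stands upright on its feet on the worktop. Origin: underside, between the feet. z up; x along the bore. Feet 34 mm over all in y; mouth between them 21 mm, narrowing to an 8 mm throat 12.5 mm up; bore for the 14 mm neck at 19 mm; bridge over the bore, 21 mm wide, 26 to 29 mm up. About 40 g.
- clip_bore (a point): Centre of the clip's bore, 19 mm above its feet. Pressed down over the neck, the sprung jaws meet it with the bore 13 mm above the axis, part at 12 to 18 N, and close when the bore is on the axis. On the 22 mm shaft or end disc they meet with the bore about 20 mm above the axis, on the 34 mm hub still higher, and will not snap.
- clip_grip (a point): Centre of the clip's thumb grip, 46 mm above its feet: a block 12 mm thick in clip x, 22 mm wide in clip y, 28 mm tall (32 to 60 mm above the feet).
- white_cup: White mug, 90 mm across and 106 mm tall, bystander; origin in its underside.
- coffee_pod_a: Coffee pod with brown lid, 49 mm across, 43 mm tall, bystander; origin at its underside.
- coffee_pod_b: Coffee pod with beige lid, 49 mm across, 43 mm tall, bystander; origin at its underside.
- salt_shaker: Salt shaker, 44 mm across, 90 mm tall, bystander; origin at its underside.
- jam_jar: Jam jar, 65 mm across, 83 mm tall, bystander; origin at its underside.
- teaspoon: Teaspoon, 132 mm long, lying on the worktop, bystander; origin at its underside.

How it is judged (in metres and radians):
On the way, in this order (a step that is already met when the one before it is completed fails the run):
1. the handwheel is home (within 1.5 mm of its stop) (value of joint handwheel below 0.0015 m), for 0.2 s.
2. the clip is snapped on the spindle's neck, its bore on the spindle's axis (y of clip_bore in the frame of mill between -0.002 and 0.002 m and z of clip_bore in the frame of mill between 0.113 and 0.117 m and x of clip_bore in the frame of mill between -0.15 and -0.125 m and angle between the x axis of clip and the x axis of mill, either way round below 0.12 rad), for 0.2 s.
At the end, for the whole second after the job is handed in: The handwheel stands within 1.5 mm of home and the clip, released and at rest, sits on the spindle's neck: centre of its bore within 2 mm of the spindle's axis sideways and in height, bore axis within 0.12 rad of the spindle's (all of step 2 and value of joint handwheel below 0.0015 m and linear speed of clip below 0.02 m/s and contact force between the fingers and clip below 0.05 N); the robot touches nothing.
It fails at once if the clip is forced: more than 35 N between clip and mill (contact force between clip and mill above 35 N).
It fails at once if the mill or its handwheel is pushed with more than 40 N by the robot (contact force between any of the arm, the fingers and mill above 40 N).
It fails at once if a bystander is moved by more than 30 mm (distance of any of white_cup, coffee_pod_a, coffee_pod_b, salt_shaker, jam_jar, teaspoon from where it was at the start of the episode above 0.03 m).
It also fails if it takes over 51 s, if anything falls off the work surface, if the arm or the gripper's body presses on something with over 40 N, if the wrist force passes 120 N, or if a joint passes its speed limit or range.

## Working session

There is one attempt and no reset: what is moved stays moved. The work goes in short steps, Python scripts to look and compute and a tool call to move; the robot and the scene stay as the last step left them, time stands still between calls to the robot, and variables do not carry over. Pictures are saved under pics/ and viewed, at most 10 in all, crops included, and the job is handed in when it is done.

Besides the shell and the picture viewer there is one more tool, called as name([rows], argument=value, ...), one row to a line, values as JSON. play_rows: Moves the arm, as the interface text tells. Shift numbers are shares of 0.15 m and turn numbers shares of pi/2 rad, none past 1 either way. Its arguments: {"type":"object","properties":{"series":{"type":"array"},"newtons":{"type":"number"}},"required":["series"]}

```bash
mkdir -p pics; ls; cat > h.py <<'E'
from workcell import arm
import cv2, numpy as np
def cam(p, st=None):
    # returns K, R (world->cam), t
    K=np.array(p["mtx"],float)
    if "rvec" in p and p["rvec"] is not None:
        return K, cv2.Rodrigues(np.array(p["rvec"],float))[0], np.array(p["tvec"],float).ravel()
    T=np.array(p["tool_from_camera"],float); W=np.eye(4)
    W[:3,:3]=cv2.Rodrigues(np.array(st["orientation"],float))[0]; W[:3,3]=st["position"]
    M=np.linalg.inv(W@T); return K,M[:3,:3],M[:3,3]
def proj(c,X):
    K,R,t=c; q=(K@(R@np.atleast_2d(X).T+t[:,None])).T; return q[:,:2]/q[:,2:]
def atz(c,uv,z,ax=2):
    K,R,t=c; d=R.T@np.linalg.inv(K)@np.array([*uv,1.]); o=-R.T@t
    return o+d*(z-o[ax])/d[ax]
def save(p,n): cv2.imwrite(f"pics/{n}.png",cv2.cvtColor(p["image"],cv2.COLOR_RGB2BGR))
E
python3 - <<'E'
from h import *
s=arm.get_state(); print(s)
ims=[]
for n in("scene","side"):
    p=arm.snapshot(n); save(p,n); c=cam(p); print(n,p["shot"],(-c[1].T@c[2]).round())
    for t in("mill","handwheel","clip","clip_grip","white_cup","coffee_pod_a","salt_shaker","jam_jar","teaspoon"):
        print(t,[(np.round(d["location"]).tolist(),round(d["confidence"],2)) for d in arm.search_frame(t,p)[:3]])
E
```

```text
pics
{'time': 0.0, 'joint_pos': array([-1.31419771,  0.68997017, -0.19452748,  1.56632571,  0.15728455,
        0.90249148, -0.21508549]), 'dq': array([-2.38797857e-03, -1.49129282e-03, -7.93153588e-05,  1.53050094e-03,
       -7.78612290e-04, -3.02232249e-04,  9.85838224e-04]), 'effort': array([ 2.88865158e-04, -5.27578461e+01, -1.26686029e+00, -1.53434408e+01,
       -5.26822940e-02,  6.69602567e-03,  1.78013343e-04]), 'position': array([137.99929197, 608.93686207, 237.92386856]), 'orientation': array([-3.49085454e-01, -3.12204528e+00,  2.83035661e-03]), 'contact_force': array([-0.12955325, -0.38411251, -0.28249064]), 'moment': array([ 0.02619486, -0.04904793, -0.02920725]), 'grasp_force': 0.0, 'finger_gap': 1.0027390746855456}
scene 1 [-593. -722. 1232.]
mill [([634.0, -238.0, 143.0], 0.88)]
handwheel [([564.0, -293.0, 125.0], 0.69)]
clip [([450.0, 110.0, 31.0], 0.52)]
clip_grip [([450.0, 113.0, 29.0], 0.44)]
white_cup [([607.0, -444.0, 72.0], 0.74)]
coffee_pod_a [([443.0, 428.0, 43.0], 0.7), ([438.0, 355.0, 40.0], 0.62), ([452.0, 115.0, 29.0], 0.36)]
salt_shaker [([438.0, -27.0, 49.0], 0.76)]
jam_jar [([448.0, -442.0, 71.0], 0.67)]
teaspoon [([446.0, 427.0, 39.0], 0.21)]
side 2 [  61. 1101.  729.]
mill [([658.0, -205.0, 120.0], 0.88)]
handwheel [([557.0, -278.0, 118.0], 0.51)]
clip [([454.0, 127.0, 31.0], 0.59)]
clip_grip [([456.0, 127.0, 34.0], 0.61), ([556.0, -280.0, 119.0], 0.6)]
white_cup [([598.0, -441.0, 92.0], 0.77)]
coffee_pod_a [([448.0, 438.0, 44.0], 0.95), ([452.0, 373.0, 43.0], 0.53), ([659.0, -203.0, 125.0], 0.48)]
salt_shaker [([452.0, 373.0, 43.0], 0.61), ([451.0, -6.0, 51.0], 0.54)]
jam_jar [([465.0, -410.0, 50.0], 0.72)]
teaspoon [([503.0, 308.0, 5.0], 0.42)]
```

```bash
python3 -c "
import cv2,numpy as np
" ; ls pics
```

```text
scene.png
side.png
```

View pics/scene.png

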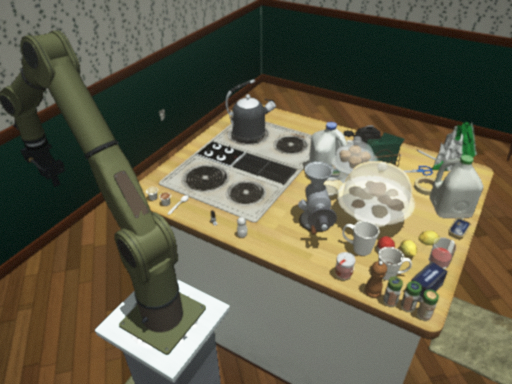

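View pics/side.png

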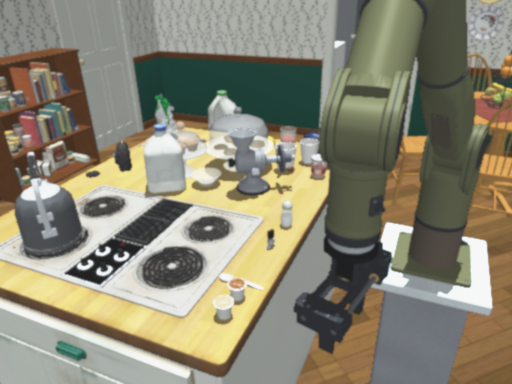

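The scene view shows the clip at about (213,216), the mill at (318,200) with its wheel toward the robot, and the salt shaker at (241,227). In the side view the clip is at (270,238) and the mill at (250,165). I'll move over the clip and look from there.

play_rows([
  {"gripper": 1,"travel": [-0.93,-0.9,0],"spin": 0},
  {"gripper": 1,"travel": [-0.93,-0.9,0],"spin": 0},
  {"gripper": 1,"travel": [-0.93,-0.9,0],"spin": 0},
  {"gripper": 1,"travel": [-0.93,-0.9,0],"spin": 0},
  {"gripper": 1,"travel": [-0.93,-0.9,0],"spin": 0},
  {"gripper": 1,"travel": [-0.93,-0.9,0],"spin": 0},
])

```text
time: 1.5
position: [249.0, 440.4, 238.6]
orientation: [0.363, 3.117, -0.009]
contact_force: [0.7, -0.9, 0.7]
finger_gap: 0.999
grasp_force: 0.0
```

play_rows([
  {"gripper": 1,"travel": [-0.93,-0.9,0],"spin": 0},
  {"gripper": 1,"travel": [-0.93,-0.9,0],"spin": 0},
  {"gripper": 1,"travel": [-0.93,-0.9,0],"spin": 0},
  {"gripper": 1,"travel": [-0.93,-0.9,0],"spin": 0},
  {"gripper": 1,"travel": [-0.93,-0.9,0],"spin": 0},
  {"gripper": 1,"travel": [-0.93,-0.9,0],"spin": 0},
])

```text
time: 2.0
position: [353.9, 278.7, 238.6]
orientation: [0.365, 3.119, -0.006]
contact_force: [-0.0, -0.2, 0.2]
finger_gap: 1.0
grasp_force: 0.0
```

play_rows([
  {"gripper": 1,"travel": [-0.83,-0.8,0],"spin": 0},
  {"gripper": 1,"travel": [-0.83,-0.8,0],"spin": 0},
  {"gripper": 1,"travel": [-0.83,-0.8,0],"spin": 0},
  {"gripper": 1,"travel": [-0.83,-0.8,0],"spin": 0},
  {"gripper": 1,"travel": [-0.83,-0.8,0],"spin": 0},
  {"gripper": 1,"travel": [-0.83,-0.8,0],"spin": 0},
])

```text
time: 2.5
position: [447.2, 138.1, 238.7]
orientation: [0.359, 3.12, -0.0]
contact_force: [-0.2, 0.4, 0.3]
finger_gap: 0.998
grasp_force: 0.0
```

```bash
python3 - <<'E'
from h import *
s=arm.get_state(); p=arm.snapshot("wrist"); save(p,"w1"); print(s["time"],s["position"],s["orientation"],s["contact_force"]); print(p.get("rvec"),p["tool_from_camera"],p["mtx"])
E
```

```text
2.5 [447.18022368 138.07703369 238.6690994 ] [ 3.58727927e-01  3.11994219e+00 -2.31701110e-04] [-0.18891433  0.4194024   0.33004388]
None [[-2.61005114e-04 -9.54543212e-01 -2.98072455e-01  7.64895661e+01]
 [ 9.99999744e-01 -4.47749046e-04  5.58222552e-04 -8.70392907e-01]
 [-6.66309205e-04 -2.98072233e-01  9.54543084e-01 -1.45864314e+02]
 [ 0.00000000e+00  0.00000000e+00  0.00000000e+00  1.00000000e+00]] [[335.29014401   0.         262.39121488]
 [  0.         335.29014401 186.61417902]
 [  0.           0.           1.        ]]
```

View pics/w1.png

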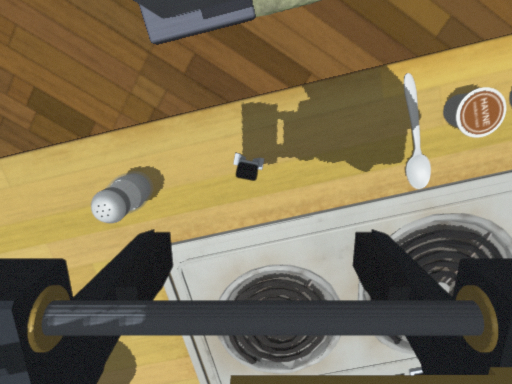

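The wrist image shows the clip at about (248,168), its grip toward the bottom, the steel feet near (233–263,158), and the salt shaker's top at (108,208). I'll zoom in with overlay candidates.

```bash
cat >> h.py <<'E'
def box(x0,x1,y0,y1,z0,z1): return np.array([[x,y,z] for x in(x0,x1) for y in(y0,y1) for z in(z0,z1)],float)
def place(P,x,y,yaw,z=0):
    c,s=np.cos(yaw),np.sin(yaw); return P@np.array([[c,s,0],[-s,c,0],[0,0,1]])+[x,y,z]
def crop(img,u0,u1,v0,v1,k): return cv2.resize(cv2.cvtColor(img[v0:v1,u0:u1],cv2.COLOR_RGB2BGR),None,fx=k,fy=k,interpolation=cv2.INTER_NEAREST)
E
python3 - <<'E'
from h import *
s=arm.get_state(); p=arm.snapshot("wrist"); c=cam(p,s)
print("grip top",atz(c,(247,173),60),"feet",atz(c,(248,159),5), "shaker",atz(c,(108,208),90))
print([(d["location"],d["confidence"]) for d in arm.search_frame("clip_grip",p)[:2]],[(d["location"],d["confidence"]) for d in arm.search_frame("clip",p)[:2]])
u0,v0,k=215,135,10
im=crop(p["image"],215,285,135,190,k)
cv2.imwrite("pics/c1.png",im)
E
```

```text
grip top [452.65805676 122.61714136  60.        ] feet [450.46945045 121.95945413   5.        ] shaker [448.98604872  -9.40477227  90.        ]
[([451.1, 126.0, 50.6], 0.84)] [([449.9, 122.5, 50.7], 0.95)]
```

View pics/c1.png

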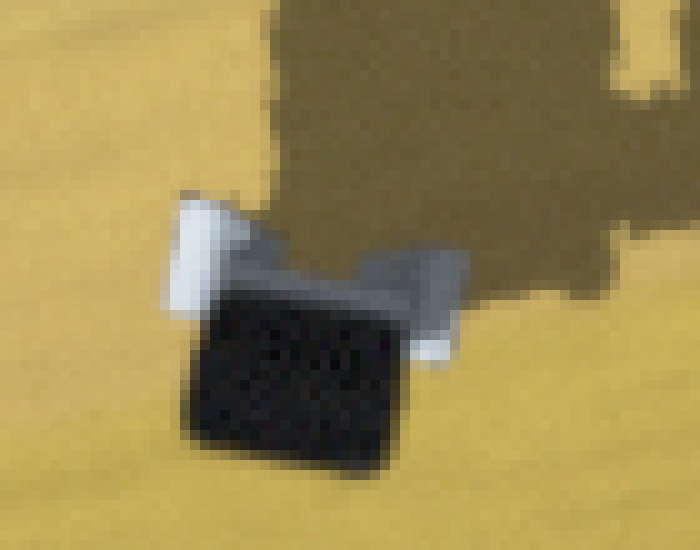

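play_rows([
  {"gripper": 1,"travel": [-0.3,-0.8,-0.36],"spin": 0},
  {"gripper": 1,"travel": [-0.3,-0.8,-0.36],"spin": 0},
  {"gripper": 1,"travel": [-0.3,-0.8,-0.36],"spin": 0},
  {"gripper": 1,"travel": [-0.3,-0.8,-0.36],"spin": 0},
])

```text
time: 3.03
position: [463.6, 9.5, 294.4]
orientation: [0.354, 3.119, -0.003]
contact_force: [-0.2, -0.6, -0.5]
finger_gap: 0.999
grasp_force: 0.0
```

play_rows([
  {"gripper": 0,"travel": [-0.6,-1,-0.18],"spin": 0},
  {"gripper": 0,"travel": [-0.6,-1,-0.18],"spin": 0},
  {"gripper": 0,"travel": [-0.6,-1,-0.18],"spin": 0},
  {"gripper": 0,"travel": [-0.6,-1,-0.18],"spin": 0},
  {"gripper": 0,"travel": [-0.6,-1,-0.18],"spin": 0},
  {"gripper": 0,"travel": [-0.6,-1,-0.18],"spin": 0},
])

```text
time: 3.53
position: [518.5, -155.1, 319.8]
orientation: [0.355, 3.12, -0.002]
contact_force: [0.3, -0.2, 0.3]
finger_gap: 0.573
grasp_force: 0.0
```

```bash
python3 - <<'E'
from h import *
s=arm.get_state(); p=arm.snapshot("wrist"); save(p,"w2"); print(s["time"],s["position"],s["orientation"],s["contact_force"])
for t in("mill","handwheel","axle","wheel_face","white_cup","jam_jar"): print(t,[(d["location"],d["confidence"]) for d in arm.search_frame(t,p)[:2]])
E
```

```text
3.5333 [ 518.46956431 -155.12258117  319.79540832] [ 3.54614006e-01  3.12002364e+00 -1.57335333e-03] [ 0.31000802 -0.19434816  0.2648107 ]
mill [([632.9, -221.6, 130.6], 0.74)]
handwheel [([551.7, -285.6, 129.0], 0.75), ([635.1, -223.6, 130.6], 0.51)]
axle [([635.6, -223.4, 129.1], 0.58)]
wheel_face [([633.8, -222.1, 131.0], 0.79), ([455.2, -28.6, 79.1], 0.74)]
white_cup [([592.7, -420.9, 62.4], 0.76), ([451.5, 114.4, 40.3], 0.15)]
jam_jar [([463.0, -414.1, 78.0], 0.58)]
```

View pics/w2.png

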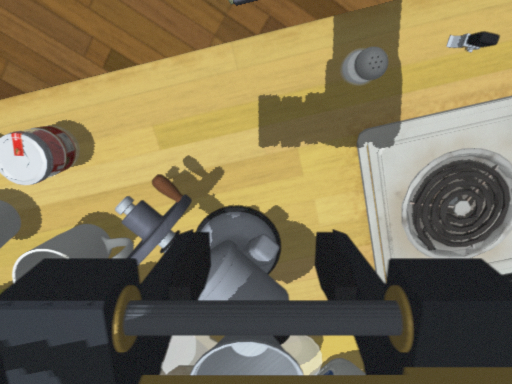

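The wrist view shows the spindle's end disc at about (125,205), the knob at (165,187), the wheel edge-on from (190,198) to (132,260), and the foot's edge at (198,230), (240,206) and (280,243). I'll compute the pose and overlay it.

```bash
python3 - <<'E'
from h import *
from scipy.optimize import least_squares
s=arm.get_state(); p=arm.snapshot("wrist"); c=cam(p,s)
P=np.array([atz(c,uv,8) for uv in((198,230),(212,214),(240,206),(268,216),(280,243))])[:,:2]
r=least_squares(lambda q:np.hypot(*(P-q).T)-68,[620,-220]); print("foot",r.x,r.fun.round(1))
e=atz(c,(125,205),115)[:2]; print("disc",e,np.hypot(*(e-r.x)))
a=atz(c,(190,198),115)[:2]; b=atz(c,(132,260),115)[:2]; print("wheel",a,b,np.hypot(*(a-b)))
v=r.x-e; print("yaw from line",np.degrees(np.arctan2(v[1],v[0])),"from wheel",np.degrees(np.arctan2((a-b)[1],(a-b)[0]))-90)
cv2.imwrite("pics/c2.png",crop(p["image"],90,290,150,300,4))
E
```

```text
foot [ 669.52576286 -223.61667599] [-1.9 -1.   0.8  1.8 -3.5]
disc [ 536.7839939  -312.69581456] 159.86078367055924
wheel [ 544.64121038 -239.75652739] [ 603.94865362 -327.86393842] 106.20870350883854
yaw from line 33.864412331027125 from wheel 33.94554637379072
```

View pics/c2.png

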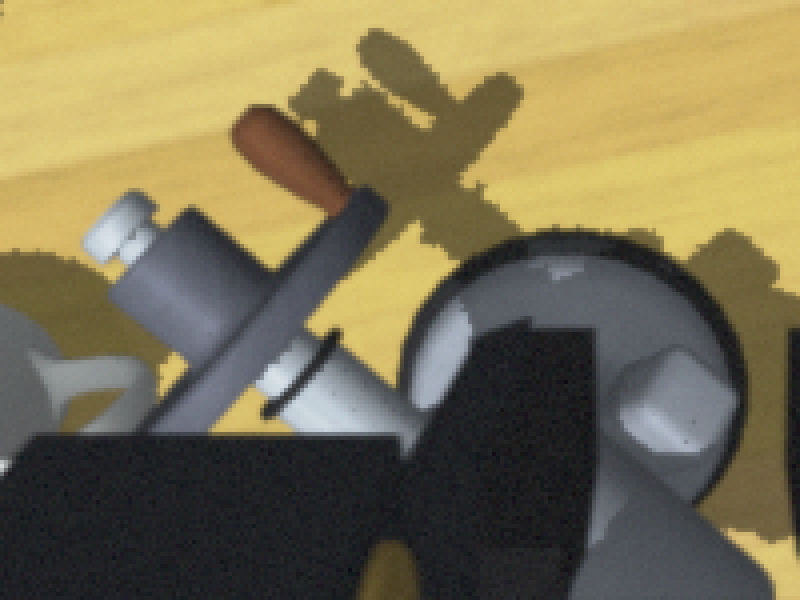

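The crop shows the disc at the outer end, the neck mostly hidden by the hub, the wheel, and the black washer gap still open. Mill yaw is about 34° by two measures. I'll move above the outer hub, turned to line up.

play_rows([
  {"gripper": 0,"travel": [-0.38,-0.97,0.3],"spin": -0.522},
  {"gripper": 0,"travel": [-0.38,-0.97,0.3],"spin": -0.522},
  {"gripper": 0,"travel": [-0.38,-0.97,0.3],"spin": -0.522},
  {"gripper": 0,"travel": [-0.38,-0.97,0.3],"spin": -0.522},
  {"gripper": 0,"travel": [-0.38,-0.97,0.3],"spin": -0.522},
  {"gripper": 0,"travel": [-0.38,-0.97,0.3],"spin": -0.522},
  {"gripper": 0,"travel": [-0.38,-0.97,0.3],"spin": -0.522},
  {"gripper": 0,"travel": [-0.38,-0.97,0.3],"spin": -0.522},
])

```text
time: 4.6
position: [540.9, -307.2, 274.3]
orientation: [-0.927, 3.002, 0.002]
contact_force: [0.7, 1.1, 0.2]
finger_gap: 0.005
grasp_force: 0.0
```

```bash
python3 - <<'E'
from h import *
s=arm.get_state(); p=arm.snapshot("wrist"); save(p,"w3"); print(s["time"],s["position"],s["orientation"],s["joint_pos"].round(2),s["finger_gap"])
E
```

```text
4.6 [ 540.86454896 -307.22326083  274.3074201 ] [-9.27088928e-01  3.00159161e+00  1.73889534e-03] [ 0.71  0.68 -0.49  1.52  0.35  1.03  2.3 ] 0.00479106500906763
```

View pics/w3.png

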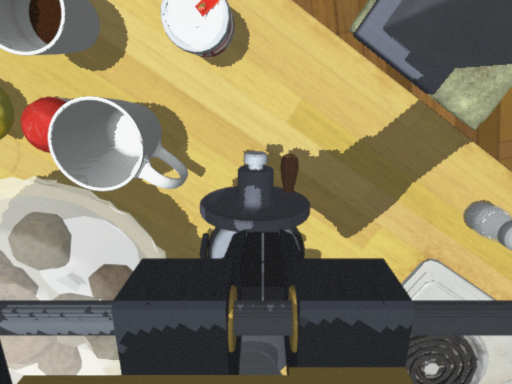

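The alignment is good: the disc is at (255,158), the wheel runs from (201,208) to (309,206), and the knob is at (290,172).

```bash
python3 - <<'E'
from h import *
s=arm.get_state(); p=arm.snapshot("wrist"); c=cam(p,s)
R=cv2.Rodrigues(s["orientation"])[0]
for n,uv,z in(("disc out top",(255,152),120),("disc l",(244,158),115),("disc r",(267,158),115),("wheel l",(201,208),115),("wheel r",(309,206),115),("wheel top face",(255,193),168),("hub end l",(238,170),115),("hub end r",(274,170),115)):
    X=atz(c,uv,z); print(n,X.round(1),(R.T@(X-s["position"])).round(1))
print(np.degrees(2*np.arctan2(s["orientation"][1],s["orientation"][0])))
cv2.imwrite("pics/c3.png",crop(p["image"],190,320,140,260,6)[:600])
E
```

```text
disc out top [ 531.6 -322.6  120. ] [ 16.4  -7.7 154.5]
disc l [ 543.  -327.4  115. ] [  9.7 -18.1 159.5]
disc r [ 531.  -309.8  115. ] [  9.7   3.3 159.5]
wheel l [ 608.  -334.9  115. ] [-39.9 -60.8 159.4]
wheel r [ 547.4 -249.1  115. ] [-37.9  44.3 159.5]
wheel top face [ 550.4 -308.9  168. ] [ -6.9  -6.9 106.5]
hub end l [ 555.8 -325.8  115. ] [ -1.8 -23.9 159.5]
hub end r [ 536.8 -297.8  115. ] [ -1.8   9.9 159.5]
214.15513617600996
```

View pics/c3.png

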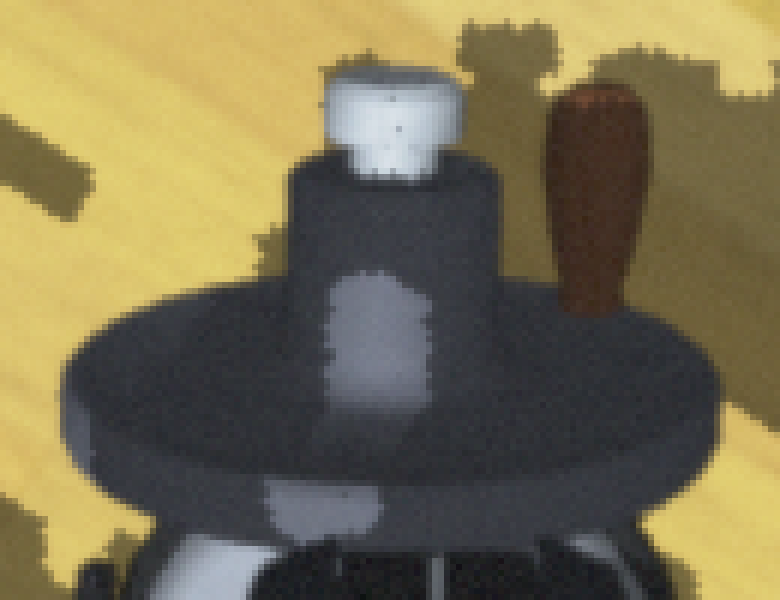

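play_rows([
  {"gripper": 0,"travel": [0.03,-0.05,0.2],"spin": 0},
  {"gripper": 0,"travel": [0.03,-0.05,0.4],"spin": 0},
  {"gripper": 0,"travel": [0.03,-0.05,0.6],"spin": 0},
  {"gripper": 0,"travel": [0.03,-0.05,0.75],"spin": 0},
  {"gripper": 0,"travel": [0.03,-0.05,0.84],"spin": 0},
  {"gripper": 0,"travel": [0.03,-0.05,0.84],"spin": 0},
])

```text
time: 5.2
position: [539.4, -315.2, 145.6]
orientation: [0.922, -2.998, -0.006]
contact_force: [-0.2, -1.2, 0.3]
finger_gap: 0.003
grasp_force: 0.0
```

play_rows([
  {"gripper": 0,"travel": [-0.02,0,0],"spin": 0},
  {"gripper": 0,"travel": [-0.04,0,0],"spin": 0},
  {"gripper": 0,"travel": [-0.06,0,0],"spin": 0},
  {"gripper": 0,"travel": [-0.08,0,0],"spin": 0},
  {"gripper": 0,"travel": [-0.1,0,0],"spin": 0},
  {"gripper": 0,"travel": [-0.12,0,0],"spin": 0},
])

```text
time: 5.7
position: [556.9, -306.0, 149.3]
orientation: [-0.924, 3.002, -0.001]
contact_force: [-0.6, -0.6, 0.5]
finger_gap: 0.007
grasp_force: 0.0
```

play_rows([
  {"gripper": 0,"travel": [-0.015,0,0],"spin": 0},
  {"gripper": 0,"travel": [-0.03,0,0],"spin": 0},
  {"gripper": 0,"travel": [-0.045,0,0],"spin": 0},
  {"gripper": 0,"travel": [-0.06,0,0],"spin": 0},
  {"gripper": 0,"travel": [-0.07,0,0],"spin": 0},
])

```text
time: 6.12
position: [563.2, -301.5, 148.6]
orientation: [0.921, -2.999, 0.001]
contact_force: [-5.5, -1.6, 4.2]
finger_gap: 0.005
grasp_force: 2.6
```

play_rows([
  {"gripper": 0,"travel": [-0.01,0,0],"spin": 0},
  {"gripper": 0,"travel": [-0.02,0,0],"spin": 0},
  {"gripper": 0,"travel": [-0.03,0,0],"spin": 0},
  {"gripper": 0,"travel": [-0.04,0,0],"spin": 0},
])

```text
time: 6.45
position: [567.8, -298.5, 148.6]
orientation: [0.92, -2.999, 0.001]
contact_force: [-4.4, -2.2, 4.0]
finger_gap: 0.008
grasp_force: 2.7
```

play_rows([
  {"gripper": 0,"travel": [-0.01,0,0],"spin": 0},
  {"gripper": 0,"travel": [-0.02,0,0],"spin": 0},
  {"gripper": 0,"travel": [-0.03,0,0],"spin": 0},
])

```text
time: 6.7
position: [571.4, -296.1, 148.6]
orientation: [0.92, -2.999, 0.001]
contact_force: [-8.4, -3.9, 5.0]
finger_gap: 0.003
grasp_force: 5.1
```

play_rows([
  {"gripper": 0,"travel": [-0.007,0,0],"spin": 0},
  {"gripper": 0,"travel": [-0.013,0,0],"spin": 0},
])

```text
time: 6.87
position: [571.4, -296.2, 148.7]
orientation: [0.917, -2.996, 0.002]
contact_force: [-10.0, -4.7, 8.2]
finger_gap: 0.007
grasp_force: 5.2
```

```bash
python3 -c "
from h import *
s=arm.get_state(); print(s['position'],s['contact_force'])"
```

```text
[ 571.37733103 -296.15178942  148.65031285] [-9.97822131 -4.72990729  8.15899661]
```

play_rows([
  {"gripper": 0,"travel": [-0.01,0,0],"spin": 0},
  {"gripper": 0,"travel": [-0.02,0,0],"spin": 0},
  {"gripper": 0,"travel": [-0.02,0,0],"spin": 0},
])

```text
time: 7.12
position: [571.4, -296.1, 148.6]
orientation: [0.914, -2.992, 0.002]
contact_force: [-12.4, -4.6, 10.9]
finger_gap: 0.009
grasp_force: 6.9
```

play_rows([
  {"gripper": 0,"travel": [-0.015,0,0],"spin": 0},
  {"gripper": 0,"travel": [-0.03,0,0],"spin": 0},
  {"gripper": 0,"travel": [-0.03,0,0],"spin": 0},
])

```text
time: 7.37
position: [571.5, -296.1, 148.6]
orientation: [0.908, -2.985, 0.004]
contact_force: [-20.3, -7.3, 16.9]
finger_gap: 0.005
grasp_force: 10.7
```

play_rows([
  {"gripper": 0,"travel": [0.08,0,0],"spin": 0},
  {"gripper": 0,"travel": [0.15,0,0],"spin": 0},
  {"gripper": 0,"travel": [0.2,0,-0.25],"spin": 0},
  {"gripper": 0,"travel": [0.25,0,-0.5],"spin": 0},
  {"gripper": 0,"travel": [0.25,0,-0.75],"spin": 0},
  {"gripper": 0,"travel": [0.25,0,-0.9],"spin": 0},
  {"gripper": 0,"travel": [0.25,0,-0.9],"spin": 0},
])

```text
time: 7.95
position: [554.1, -310.5, 289.6]
orientation: [-0.921, 2.993, -0.01]
contact_force: [0.4, 0.4, 0.2]
finger_gap: 0.004
grasp_force: 0.0
```

```bash
python3 - <<'E'
from h import *
s=arm.get_state(); p=arm.snapshot("wrist"); save(p,"w4"); print(s["time"],s["position"],s["orientation"],s["contact_force"])
cv2.imwrite("pics/c4.png",crop(p["image"],190,320,140,260,6)[:600])
E
```

```text
7.95 [ 554.12842693 -310.5497576   289.64453884] [-0.92122578  2.99272178 -0.01015313] [0.35557635 0.40054443 0.20190345]
```

View pics/c4.png

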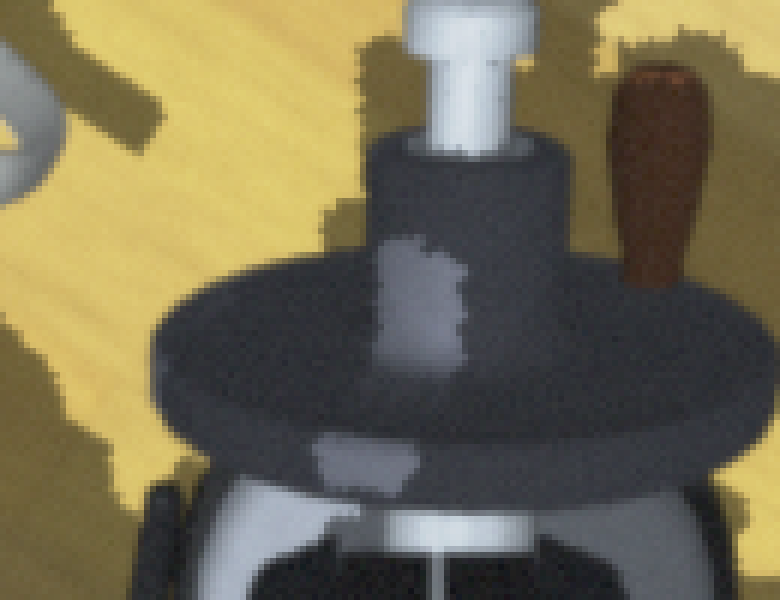

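The crop shows the neck fully exposed between hub and disc, with the shaft step flush with the hub's end, so the wheel is home. The neck runs from about v=150 to 166 at u≈268.

```bash
python3 - <<'E'
from h import *
s=arm.get_state(); p=arm.snapshot("wrist"); c=cam(p,s)
a=np.radians(34.15); ex=np.array([np.cos(a),np.sin(a),0]); ey=np.array([-ex[1],ex[0],0])
T=np.array([571.45,-296.1,0])
im=p["image"]; print([int(x) for x in im[135:172,268].sum(1)]); print([int(x) for x in im[156,252:286].sum(1)]); print([int(x) for x in im[144,250:288].sum(1)])
for n,uv,z in(("disc outer top",(268.5,140),126),("disc inner top",(268.3,149.7),126),("neck inner",(268.3,165.8),122),("hub end top",(268.3,162),132),("hub l",(190+368/6,172),115),("hub r",(190+570/6,172),115),("wheel l",(215.5,203),115),("wheel r",(319,203),115),("disc l",(257.3,145),115),("disc r",(279.8,145),115)):
    X=atz(c,uv,z); d=X-T; print(n,X.round(1),"along",round(d@ex,1),"lat",round(d@ey,1))
E
```

```text
[482, 479, 493, 471, 373, 306, 321, 459, 560, 589, 654, 652, 633, 645, 643, 635, 636, 627, 633, 634, 628, 631, 613, 619, 617, 612, 614, 613, 608, 596, 583, 468, 345, 261, 196, 169, 184]
[258, 258, 254, 264, 258, 255, 268, 333, 474, 547, 600, 641, 654, 674, 672, 638, 631, 602, 563, 508, 436, 316, 263, 261, 257, 259, 259, 270, 255, 259, 245, 244, 258, 256]
[490, 509, 500, 507, 496, 430, 435, 501, 526, 551, 577, 591, 606, 616, 611, 590, 589, 600, 589, 581, 563, 559, 541, 514, 487, 469, 429, 338, 262, 260, 260, 254, 256, 266, 269, 264, 280, 351]
disc outer top [ 529.4 -321.4  126. ] along -49.0 lat 2.7
disc inner top [ 536.9 -316.5  126. ] along -40.0 lat 2.5
neck inner [ 550.4 -307.2  122. ] along -23.7 lat 2.7
hub end top [ 545.4 -310.7  132. ] along -29.8 lat 2.5
hub l [ 566.3 -316.3  115. ] along -15.6 lat -13.8
hub r [ 547.7 -289.1  115. ] along -15.7 lat 19.2
wheel l [ 613.6 -328.2  115. ] along 16.9 lat -50.2
wheel r [ 554.8 -242.1  115. ] along 16.5 lat 54.1
disc l [ 540.8 -326.4  115. ] along -42.3 lat -7.9
disc r [ 528.8 -308.6  115. ] along -42.4 lat 13.6
```

play_rows([
  {"gripper": 0.5,"travel": [-0.35,0.93,0],"spin": 0},
  {"gripper": 0.5,"travel": [-0.35,0.93,0],"spin": 0},
  {"gripper": 0.5,"travel": [-0.35,0.93,0],"spin": 0},
  {"gripper": 0.5,"travel": [-0.35,0.93,0],"spin": 0},
])

```text
time: 8.38
position: [513.3, -159.8, 282.0]
orientation: [0.931, -2.998, -0.008]
contact_force: [-0.1, 0.8, 0.2]
finger_gap: 0.283
grasp_force: 0.0
```

play_rows([
  {"gripper": 0.5,"travel": [-0.35,0.93,0.2],"spin": 0},
  {"gripper": 0.5,"travel": [-0.35,0.93,0.2],"spin": 0},
  {"gripper": 0.5,"travel": [-0.35,0.93,0.2],"spin": 0},
  {"gripper": 0.5,"travel": [-0.35,0.93,0.2],"spin": 0},
])

```text
time: 8.72
position: [477.7, -16.2, 251.7]
orientation: [0.93, -2.997, -0.006]
contact_force: [-0.3, 0.1, -0.1]
finger_gap: 0.499
grasp_force: 0.0
```

play_rows([
  {"gripper": 0.5,"travel": [-0.35,0.91,0.6],"spin": 0.644},
  {"gripper": 0.5,"travel": [-0.35,0.91,0.6],"spin": 0.644},
  {"gripper": 0.5,"travel": [-0.35,0.91,0.6],"spin": 0.644},
  {"gripper": 0.5,"travel": [-0.35,0.91,0.6],"spin": 0.644},
  {"gripper": 0.5,"travel": [-0.35,0.91,0.6],"spin": 0.644},
  {"gripper": 0.5,"travel": [-0.35,0.91,0.6],"spin": 0.644},
  {"gripper": 0.5,"travel": [-0.35,0.91,0.6],"spin": 0.644},
  {"gripper": 0.5,"travel": [-0.35,0.91,0.6],"spin": 0.644},
  {"gripper": 0.5,"travel": [-0.35,0.91,0.6],"spin": 0.644},
  {"gripper": 0.5,"travel": [-0.35,0.91,0.6],"spin": 0.644},
])

```text
time: 9.55
position: [446.1, 121.9, 162.7]
orientation: [-0.643, -3.073, 0.002]
contact_force: [0.6, -0.8, -0.4]
finger_gap: 0.501
grasp_force: 0.0
```

```bash
python3 - <<'E'
from h import *
s=arm.get_state(); p=arm.snapshot("wrist"); save(p,"w5"); c=cam(p,s); R=cv2.Rodrigues(s["orientation"])[0]
print(s["time"],s["position"],s["orientation"],np.degrees(2*np.arctan2(s["orientation"][1],s["orientation"][0])))
c1=cam({"mtx":p["mtx"],"tool_from_camera":p["tool_from_camera"]},{"position":[447.18,138.08,238.67],"orientation":[.35873,3.11994,-.00023]})
for n,uv,z in(("far l",(233.5,179),60),("far r",(253.5,182.5),60),("near bot l",(237,164),32),("near bot r",(256,167.3),32)): print(n,atz(c1,uv,z))
for q in("clip","clip_grip"): print([(d["location"],d["confidence"]) for d in arm.search_frame(q,p)[:1]])
# dark grip blob
g=p["image"].astype(int).sum(2); u,v=proj(c,[451.5,122.3,50])[0]; print(u,v)
x0,y0=int(u)-45,int(v)-45
m=(g[y0:y0+90,x0:x0+90]<110).astype(np.uint8); n,l,st,ce=cv2.connectedComponentsWithStats(m)
k=1+np.argmax(st[1:,4]); print(st[k],ce[k]+[x0,y0]); cn=cv2.findContours((l==k).astype(np.uint8),0,2)[0][0]; print(cv2.minAreaRect(cn), (cv2.approxPolyDP(cn,3,True)[:,0]+[x0,y0]).tolist())
cv2.imwrite("pics/c5.png",crop(p["image"],max(0,x0-30),x0+130,max(0,y0-10),y0+110,5))
E
```

```text
9.55 [446.07138668 121.88244541 162.66545737] [-6.43247836e-01 -3.07300215e+00  2.24055184e-03] -203.6451680301889
far l [457.12363294 105.35177638  60.        ]
far r [465.27929889 124.09578515  60.        ]
near bot l [448.9875187  109.01735204  32.        ]
near bot r [457.21192869 128.12259099  32.        ]
[([452.5, 118.9, 48.4], 0.58)]
[([451.2, 125.0, 52.1], 0.56)]
266.52297779954216 187.37106899108176
[ 31  40  25  21 423] [263.11583924 191.66193853]
((43.0, 50.0), (20.0, 24.0), 90.0) [[253, 183], [252, 201], [271, 202], [270, 197], [276, 195], [274, 183]]
```

View pics/c5.png

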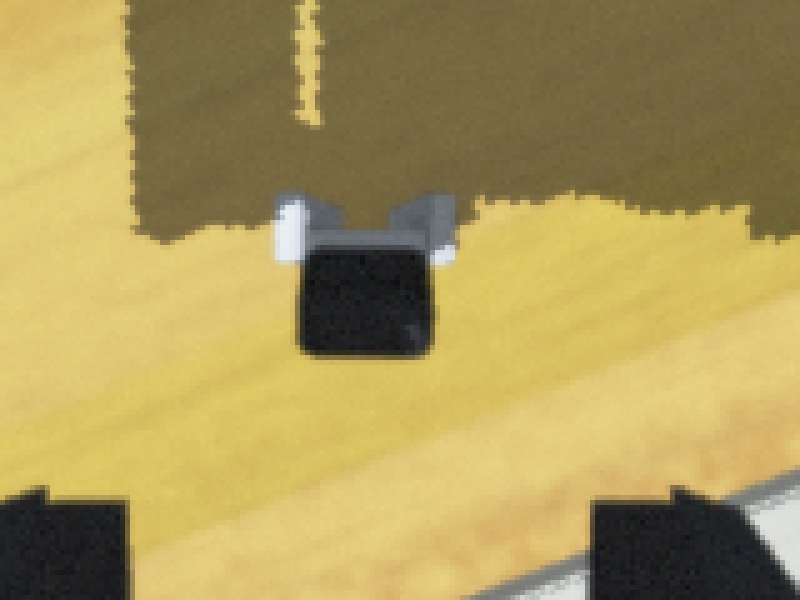

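The crop shows the clip square to the fingers: feet from u≈246 to 282, v≈171 to 185, and the grip's far top edge at v≈203.

```bash
python3 - <<'E'
from h import *
s=arm.get_state(); p=arm.snapshot("wrist"); c=cam(p,s); R=cv2.Rodrigues(s["orientation"])[0]
for n,uv,z in(("foot near l",(246,170.6),1),("foot far l",(246,184.8),1),("foot near r",(282.4,170.6),1),("grip far l",(250.9,203.2),60),("grip far r",(277.5,203.2),60),("grip near bot",(264,181.5),32)):
    X=atz(c,uv,z); print(n,X.round(1),(R.T@(X-s["position"])).round(1))
E
```

```text
foot near l [443.6 105.5   1. ] [ -3.9 -16.1 162.3]
foot far l [456.5  99.7   1. ] [-18.  -16.3 162.3]
foot near r [457.5 137.1   1. ] [ -3.9  18.4 162.3]
grip far l [456.6 106.9  60. ] [-15.2  -9.7 103.3]
grip far r [465.  126.1  60. ] [-15.2  11.4 103.3]
grip near bot [451.9 120.3  32. ] [ -5.5   0.8 131.3]
```

play_rows([
  {"gripper": 0.5,"travel": [-0.071,0.007,0.1],"spin": 0},
  {"gripper": 0.5,"travel": [-0.071,0.007,0.3],"spin": 0},
  {"gripper": 0.5,"travel": [-0.071,0.007,0.5],"spin": 0},
  {"gripper": 0.5,"travel": [-0.071,0.007,0.65],"spin": 0},
  {"gripper": 0.5,"travel": [-0.071,0.007,0.77],"spin": 0},
  {"gripper": 0.5,"travel": [-0.071,0.007,0.835],"spin": 0},
  {"gripper": 0.5,"travel": [-0.071,0.007,0.835],"spin": 0},
  {"gripper": 0.5,"travel": [-0.071,0.007,0.835],"spin": 0},
])

```text
time: 10.42
position: [457.2, 118.6, 38.5]
orientation: [-0.646, -3.074, -0.0]
contact_force: [0.8, -0.6, -0.3]
finger_gap: 0.5
grasp_force: 0.0
```

play_rows([
  {"gripper": 0,"travel": [0,0,0],"spin": 0},
  {"gripper": 0,"travel": [0,0,0],"spin": 0},
  {"gripper": 0,"travel": [0,0,0],"spin": 0},
  {"gripper": 0,"travel": [0,0,0],"spin": 0},
  {"gripper": 0,"travel": [0,0,0],"spin": 0},
  {"gripper": 0,"travel": [0,0,0],"spin": 0},
], newtons=45)

```text
time: 10.92
position: [457.8, 118.8, 39.2]
orientation: [0.646, 3.073, 0.001]
contact_force: [0.5, 0.3, 7.3]
finger_gap: 0.243
grasp_force: 45.0
```

play_rows([
  {"gripper": 0,"travel": [0,0,-0.2],"spin": 0},
  {"gripper": 0,"travel": [0,0,-0.45],"spin": 0},
  {"gripper": 0,"travel": [-0.2,-0.2,-0.7],"spin": 0},
  {"gripper": 0,"travel": [-0.5,-0.8,-0.95],"spin": 0},
  {"gripper": 0,"travel": [-0.5,-0.8,-0.95],"spin": 0},
  {"gripper": 0,"travel": [-0.5,-0.8,-0.95],"spin": 0},
  {"gripper": 0,"travel": [-0.5,-0.8,-0.95],"spin": 0},
])

```text
time: 11.5
position: [478.5, -30.9, 183.4]
orientation: [0.666, 3.065, -0.007]
contact_force: [0.2, -0.8, -1.1]
finger_gap: 0.244
grasp_force: 45.0
```

play_rows([
  {"gripper": 0,"travel": [-0.6,-0.8,-0.37],"spin": 0},
  {"gripper": 0,"travel": [-0.6,-0.8,-0.37],"spin": 0},
  {"gripper": 0,"travel": [-0.6,-0.8,-0.37],"spin": 0},
  {"gripper": 0,"travel": [-0.6,-0.8,-0.37],"spin": 0},
  {"gripper": 0,"travel": [-0.6,-0.8,-0.37],"spin": 0},
])

```text
time: 11.92
position: [513.2, -176.6, 238.5]
orientation: [0.662, 3.064, -0.008]
contact_force: [0.2, -1.1, -0.4]
finger_gap: 0.244
grasp_force: 45.0
```

play_rows([
  {"gripper": 0,"travel": [-0.45,-0.75,0],"spin": -0.642},
  {"gripper": 0,"travel": [-0.45,-0.75,0],"spin": -0.642},
  {"gripper": 0,"travel": [-0.45,-0.75,0],"spin": -0.642},
  {"gripper": 0,"travel": [-0.45,-0.75,0],"spin": -0.642},
  {"gripper": 0,"travel": [-0.45,-0.75,0],"spin": -0.642},
  {"gripper": 0,"travel": [-0.45,-0.75,0],"spin": -0.642},
  {"gripper": 0,"travel": [-0.45,-0.75,0],"spin": -0.642},
  {"gripper": 0,"travel": [-0.45,-0.75,0],"spin": -0.642},
  {"gripper": 0,"travel": [-0.45,-0.75,0],"spin": -0.642},
  {"gripper": 0,"travel": [-0.45,-0.75,0],"spin": -0.642},
])

```text
time: 12.75
position: [527.8, -297.2, 236.0]
orientation: [0.915, -3.005, -0.002]
contact_force: [-0.1, 0.4, -0.5]
finger_gap: 0.245
grasp_force: 45.0
```

```bash
cat > m.py <<'E'
from h import *
C=np.array([543.9,-311.6]); 
def st():
    s=arm.get_state(); R=cv2.Rodrigues(s["orientation"])[0]
    d=np.array([*C,0])-s["position"]; d[2]=0
    print(round(s["time"],2),"pos",s["position"].round(2),"yaw",round(np.degrees(2*np.arctan2(s["orientation"][1],s["orientation"][0]))%360,2),"to neck (tool)",(R.T@d).round(2),"F",s["contact_force"].round(1),"gap",round(s["finger_gap"],3),round(s["grasp_force"],1))
    return s
if __name__=="__main__": st()
E
python3 - <<'E'
from m import *
s=st(); p=arm.snapshot("wrist"); save(p,"w6")
E
```

```text
12.75 pos [ 527.77 -297.18  236.01] yaw 213.88 to neck (tool) [-5.350e+00 -2.096e+01 -2.000e-02] F [-0.1  0.4 -0.5] gap 0.245 45.0
```

play_rows([
  {"gripper": 0,"travel": [-0.036,-0.14,0.1],"spin": 0},
  {"gripper": 0,"travel": [-0.036,-0.14,0.2],"spin": 0},
  {"gripper": 0,"travel": [-0.036,-0.14,0.3],"spin": 0},
  {"gripper": 0,"travel": [-0.036,-0.14,0.4],"spin": 0},
  {"gripper": 0,"travel": [-0.036,-0.14,0.427],"spin": 0},
  {"gripper": 0,"travel": [-0.036,-0.14,0.427],"spin": 0},
  {"gripper": 0,"travel": [-0.036,-0.14,0.427],"spin": 0},
])

```text
time: 13.38
position: [544.6, -311.9, 172.8]
orientation: [-0.918, 3.004, -0.0]
contact_force: [0.8, 0.3, -0.4]
finger_gap: 0.244
grasp_force: 45.0
```

```bash
python3 - <<'E'
from m import *
s=st(); p=arm.snapshot("wrist"); save(p,"w6"); c=cam(p,s)
R=cv2.Rodrigues(s["orientation"])[0]
g=p["image"].astype(int).sum(2)
for q in ([-7,0,39],[7,0,39],[7,14,39],[7,-14,39],[7,17,39],[7,-17,39]): print(q,proj(c,R@np.array(q,float)+s["position"])[0].round(1))
for v in range(150,215,3): print(v,(g[v,225:300:3]//10).tolist())
E
```

```text
13.38 pos [ 544.64 -311.85  172.81] yaw 213.99 to neck (tool) [ 0.47  0.62 -0.  ] F [ 0.8  0.3 -0.4] gap 0.244 45.0
[-7, 0, 39] [264.1 228.7]
[7, 0, 39] [264.1 206.9]
[7, 14, 39] [287.9 206.9]
[7, -14, 39] [240.3 206.9]
[7, 17, 39] [293.  206.9]
[7, -17, 39] [235.2 206.9]
150 [52, 52, 52, 51, 51, 52, 51, 51, 53, 56, 57, 58, 57, 57, 58, 58, 57, 57, 58, 58, 57, 57, 56, 55, 56]
153 [52, 52, 53, 53, 52, 52, 52, 51, 50, 52, 55, 56, 58, 58, 57, 58, 58, 57, 57, 58, 58, 58, 57, 56, 54]
156 [51, 52, 52, 52, 53, 51, 51, 52, 52, 51, 51, 53, 56, 57, 58, 57, 57, 57, 57, 56, 57, 55, 56, 57, 57]
159 [27, 28, 50, 52, 53, 53, 50, 50, 52, 52, 51, 51, 52, 55, 38, 31, 37, 32, 30, 30, 30, 30, 37, 56, 58]
162 [26, 27, 27, 34, 26, 27, 27, 37, 51, 50, 50, 51, 51, 50, 31, 29, 29, 30, 30, 30, 30, 31, 31, 38, 55]
165 [27, 26, 26, 28, 26, 27, 27, 27, 52, 50, 48, 39, 51, 49, 25, 27, 29, 29, 30, 29, 30, 30, 29, 37, 56]
168 [27, 28, 27, 27, 27, 27, 28, 27, 27, 27, 26, 26, 27, 27, 26, 26, 26, 27, 29, 30, 30, 30, 29, 30, 30]
171 [27, 28, 27, 28, 28, 27, 27, 27, 27, 27, 27, 27, 26, 26, 26, 27, 26, 26, 27, 28, 29, 29,
[... 782 characters left out ...]
8, 30, 33, 34, 34, 34, 35, 35, 35, 32, 30, 26, 28, 28, 27, 27, 28, 28]
198 [28, 28, 28, 28, 27, 28, 30, 29, 32, 33, 34, 34, 35, 35, 34, 32, 31, 29, 28, 27, 28, 28, 27, 27, 22]
201 [29, 28, 28, 28, 28, 29, 30, 28, 30, 33, 35, 35, 35, 35, 34, 33, 29, 27, 27, 27, 27, 27, 27, 27, 12]
204 [29, 29, 29, 33, 34, 33, 29, 28, 28, 28, 32, 34, 35, 34, 33, 31, 26, 26, 26, 29, 34, 34, 31, 28, 14]
207 [28, 28, 28, 32, 35, 34, 30, 30, 28, 27, 33, 35, 35, 34, 33, 29, 26, 27, 31, 28, 35, 34, 31, 27, 13]
210 [29, 28, 28, 34, 35, 33, 28, 31, 29, 26, 30, 35, 35, 34, 34, 29, 27, 30, 30, 29, 35, 35, 32, 25, 13]
213 [28, 28, 29, 33, 35, 32, 30, 28, 30, 29, 29, 34, 35, 33, 33, 29, 29, 29, 28, 29, 35, 35, 33, 25, 14]
```

```bash
python3 - <<'E'
from m import *
s=st(); p=arm.snapshot("wrist"); c=cam(p,s); R=cv2.Rodrigues(s["orientation"])[0]
g=p["image"].astype(int).sum(2)
for u in(236,238,288,290): print("foot",u,list(zip(range(196,212),(g[196:212,u]).tolist())))
for u in(250,252,262,273): print("disc",u,list(zip(range(184,214),(g[184:214,u]).tolist())))
for n,uv,z in(("footnear l",(237,202.5),s["position"][2]-39),("disc in",(251,203),122),("disc in@top",(262,203),126),("disc outer bottom",(262,187.5),104)):
    print(n,(R.T@(atz(c,uv,z)-s["position"])).round(1))
# row profile: lateral
for v in(196,208): print(v,g[v,228:300].tolist())
E
```

```text
13.43 pos [ 544.98 -311.97  173.28] yaw 214.0 to neck (tool) [ 0.69  0.91 -0.  ] F [ 0.4  0.1 -0.6] gap 0.243 45.0
foot 236 [(196, 282), (197, 288), (198, 298), (199, 295), (200, 287), (201, 290), (202, 290), (203, 330), (204, 349), (205, 351), (206, 356), (207, 354), (208, 370), (209, 360), (210, 357), (211, 350)]
foot 238 [(196, 286), (197, 285), (198, 290), (199, 288), (200, 290), (201, 296), (202, 290), (203, 333), (204, 356), (205, 356), (206, 349), (207, 358), (208, 359), (209, 352), (210, 362), (211, 351)]
foot 288 [(196, 284), (197, 283), (198, 278), (199, 277), (200, 276), (201, 279), (202, 267), (203, 320), (204, 339), (205, 357), (206, 351), (207, 348), (208, 354), (209, 351), (210, 351), (211, 349)]
foot 290 [(196, 281), (197, 273), (198, 266), (199, 288), (200, 275), (201, 277), (202, 272), (203, 323), (204, 345), (205, 339), (206, 342), (207, 346), (208, 347), (209, 334), (210, 352), (211, 344)]
disc 250 [(184, 266), (185, 291), (186, 302), (187, 312), (188, 314), (189, 309), (190, 311), (191, 313), (192, 305), (193, 321), (194, 307), (195, 313), (196, 320), (197, 315),
[... 1452 characters left out ...]
 290, 293, 286, 282, 281, 286, 289, 297, 290, 290, 290, 296, 280, 272, 288, 306, 312, 320, 323, 333, 334, 338, 343, 350, 358, 351, 337, 342, 350, 364, 355, 359, 348, 354, 353, 342, 334, 332, 333, 335, 327, 328, 308, 305, 289, 272, 262, 278, 277, 285, 277, 279, 289, 274, 283, 284, 272, 281, 269, 273, 277, 273, 275, 284, 263, 256, 207]
208 [296, 297, 282, 283, 274, 284, 341, 353, 370, 357, 359, 351, 334, 310, 302, 293, 298, 297, 298, 296, 300, 286, 289, 276, 272, 299, 304, 322, 331, 343, 346, 351, 357, 358, 355, 343, 345, 341, 338, 337, 337, 334, 316, 295, 261, 246, 259, 287, 301, 301, 303, 305, 298, 290, 291, 292, 319, 359, 354, 353, 354, 350, 347, 317, 274, 269, 270, 240, 155, 136, 132, 144]
```

play_rows([
  {"gripper": 0,"travel": [-0.027,0,0],"spin": 0},
  {"gripper": 0,"travel": [-0.027,0,0],"spin": 0},
  {"gripper": 0,"travel": [-0.027,0,0.04],"spin": 0},
  {"gripper": 0,"travel": [-0.027,0,0.08],"spin": 0},
  {"gripper": 0,"travel": [-0.027,0,0.12],"spin": 0},
  {"gripper": 0,"travel": [-0.027,0,0.14],"spin": 0},
  {"gripper": 0,"travel": [-0.027,0,0.14],"spin": 0},
])

```text
time: 14.07
position: [547.3, -309.7, 150.3]
orientation: [0.919, -3.003, -0.001]
contact_force: [0.5, 0.2, -0.5]
finger_gap: 0.248
grasp_force: 45.0
```

```bash
python3 m.py
```

```text
14.07 pos [ 547.34 -309.72  150.3 ] yaw 214.03 to neck (tool) [3.91 0.37 0.  ] F [ 0.5  0.2 -0.5] gap 0.248 45.0
```

play_rows([
  {"gripper": 0,"travel": [0,0,0.013],"spin": 0},
  {"gripper": 0,"travel": [0,0,0.027],"spin": 0},
  {"gripper": 0,"travel": [0,0,0.027],"spin": 0},
])

```text
time: 14.32
position: [548.1, -310.1, 147.7]
orientation: [-0.919, 3.003, -0.001]
contact_force: [0.5, -0.9, 1.2]
finger_gap: 0.24
grasp_force: 45.0
```

```bash
python3 m.py
```

```text
14.32 pos [ 548.15 -310.05  147.71] yaw 214.02 to neck (tool) [ 4.38  1.1  -0.  ] F [ 0.5 -0.9  1.2] gap 0.24 45.0
```

play_rows([
  {"gripper": 0,"travel": [0,0,0.01],"spin": 0},
  {"gripper": 0,"travel": [0,0,0.02],"spin": 0},
  {"gripper": 0,"travel": [0,0,0.027],"spin": 0},
  {"gripper": 0,"travel": [0,0,0.027],"spin": 0},
], newtons=60)

```text
time: 14.65
position: [549.0, -310.0, 145.4]
orientation: [-0.918, 3.001, -0.004]
contact_force: [-0.9, -0.3, 11.7]
finger_gap: 0.246
grasp_force: 60.0
```

```bash
python3 m.py
```

```text
14.65 pos [ 549.02 -310.    145.4 ] yaw 214.03 to neck (tool) [ 5.14  1.54 -0.01] F [-0.9 -0.3 11.7] gap 0.246 60.0
```

play_rows([
  {"gripper": 0,"travel": [0,0,0.01],"spin": 0},
  {"gripper": 0,"travel": [0,0,0.018],"spin": 0},
  {"gripper": 0,"travel": [0,0,0.018],"spin": 0},
])

```text
time: 14.9
position: [548.8, -309.7, 141.6]
orientation: [-0.919, 3.002, -0.002]
contact_force: [2.3, -0.1, 2.4]
finger_gap: 0.242
grasp_force: 60.0
```

play_rows([
  {"gripper": 0,"travel": [0,0,0.013],"spin": 0},
  {"gripper": 0,"travel": [0,0,0.025],"spin": 0},
  {"gripper": 0,"travel": [0,0,0.03],"spin": 0},
  {"gripper": 0,"travel": [0,0,0.03],"spin": 0},
])

```text
time: 15.23
position: [547.6, -310.2, 135.4]
orientation: [0.919, -3.004, 0.0]
contact_force: [2.9, -1.7, -2.9]
finger_gap: 0.245
grasp_force: 60.0
```

```bash
python3 m.py
```

```text
15.23 pos [ 547.61 -310.22  135.35] yaw 214.02 to neck (tool) [3.85 0.93 0.  ] F [ 2.9 -1.7 -2.9] gap 0.245 60.0
```

play_rows([
  {"gripper": 0,"travel": [0,0,0.01],"spin": 0},
  {"gripper": 0,"travel": [0,0,0.02],"spin": 0},
  {"gripper": 0,"travel": [0,0,0.02],"spin": 0},
])

```text
time: 15.48
position: [547.8, -310.2, 134.8]
orientation: [0.919, -3.004, 0.002]
contact_force: [-1.4, -0.7, 12.4]
finger_gap: 0.248
grasp_force: 60.0
```

```bash
python3 m.py
```

```text
15.48 pos [ 547.81 -310.25  134.79] yaw 214.01 to neck (tool) [4.   1.07 0.  ] F [-1.4 -0.7 12.4] gap 0.248 60.0
```

The clip is seated: there's a firm stop at z≈134.8, which puts the bore at about 115. Releasing.

play_rows([
  {"gripper": 0,"travel": [0,0,-0.018],"spin": 0},
  {"gripper": 0.5,"travel": [0,0,-0.018],"spin": 0},
  {"gripper": 0.5,"travel": [0,0,-0.018],"spin": 0},
  {"gripper": 0.5,"travel": [0,0,-0.018],"spin": 0},
  {"gripper": 0.5,"travel": [0,0,-0.018],"spin": 0},
  {"gripper": 0.5,"travel": [0,0,-0.018],"spin": 0},
  {"gripper": 0.5,"travel": [0,0,-0.018],"spin": 0},
])

```text
time: 16.07
position: [547.5, -309.5, 135.6]
orientation: [0.919, -3.004, -0.001]
contact_force: [-0.4, -0.2, -0.4]
finger_gap: 0.495
grasp_force: 0.0
```

play_rows([
  {"gripper": 0.5,"travel": [0,0,-0.1],"spin": 0},
  {"gripper": 0.5,"travel": [0,0,-0.3],"spin": 0},
  {"gripper": 0.5,"travel": [0,0,-0.5],"spin": 0},
  {"gripper": 0.5,"travel": [0,0,-0.7],"spin": 0},
  {"gripper": 0.5,"travel": [0.1,0,-0.95],"spin": 0},
  {"gripper": 0.5,"travel": [0.1,0,-0.95],"spin": 0},
  {"gripper": 0.5,"travel": [0.1,0,-0.95],"spin": 0},
])

```text
time: 16.65
position: [535.8, -319.3, 280.6]
orientation: [-0.916, 3.002, -0.006]
contact_force: [-0.5, -0.3, -1.4]
finger_gap: 0.501
grasp_force: 0.0
```

```bash
python3 - <<'E'
from m import *
s=st(); p=arm.snapshot("wrist"); save(p,"w7"); c=cam(p,s)
g=p["image"].astype(int).sum(2)
a=np.radians(34.1); ex=np.array([np.cos(a),np.sin(a),0]); ey=np.array([-ex[1],ex[0],0])
O=np.array([543.9,-311.6,96.])+1.0*ex   # predicted clip origin
for n,q in(("grip top corners",[(-6,-11,60),(-6,11,60),(6,-11,60),(6,11,60)]),("feet",[(-7,-17,0),(-7,17,0)])):
    for x,y,z in q: print(n,(x,y,z),proj(c,O+x*ex+y*ey+[0,0,z])[0].round(1))
u,v=proj(c,O+[0,0,60])[0]; x0,y0=int(u)-40,int(v)-50
m=(g[y0:y0+80,x0:x0+80]<110).astype(np.uint8); n,l,stt,ce=cv2.connectedComponentsWithStats(m); k=1+np.argmax(stt[1:,4]); print(stt[k]+[x0,y0,0,0,0],ce[k]+[x0,y0])
cn=cv2.findContours((l==k).astype(np.uint8),0,2)[0][0]; print((cv2.approxPolyDP(cn,2,True)[:,0]+[x0,y0]).tolist())
for t in("clip","clip_grip"): print([(d["location"],d["confidence"]) for d in arm.search_frame(t,p)[:2]])
E
```

```text
16.65 pos [ 535.81 -319.27  280.56] yaw 213.94 to neck (tool) [-1.099e+01  1.840e+00  1.000e-02] F [-0.5 -0.3 -1.4] gap 0.501 0.0
grip top corners (-6, -11, 60) [253.4 185. ]
grip top corners (-6, 11, 60) [279.4 185. ]
grip top corners (6, -11, 60) [253.5 198.4]
grip top corners (6, 11, 60) [279.3 198.4]
feet (-7, -17, 0) [249.2 166.6]
feet (-7, 17, 0) [282.8 166.5]
[253 178  26  19 446] [265.37219731 187.20627803]
[[254, 179], [254, 195], [278, 194], [274, 178]]
[([543.0, -312.2, 144.8], 0.64), ([616.9, -267.3, 134.8], 0.28)]
[([541.4, -308.9, 147.6], 0.94)]
```

```bash
python3 -c "
from workcell import arm
print(arm.close_job())"
```

```text
the job is handed in; nothing more can be done
None
```

The handwheel is pushed home and the clip is pressed onto the spindle's neck and released. I handed the job in at about 16.7 s; the hand-in gave back no verdict. Peak wrist force seen was about 27 N while pushing the wheel and about 12 N while pressing the clip.

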